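# Take one reaction coil off the heater and face the other to its nozzles

## Task

One mandrel of the coil heater carries two reaction coils, one stacked on the other, and is to run with one: slide the upper coil up off the mandrel and set it down flat on a free part of the steel tray's floor, and turn the coil that stays on the mandrel until its two fittings point squarely at the two nozzles on the heater's rear rail, with the coil sitting fully down. Do not drop either coil, and leave the coil on the other mandrel and everything else standing about as they are.

Things in the scene. Friction and masses are not known exactly. Their poses are not given: they have to be found in the camera images.
- module: coil heater: fixed white box 220 (x) by 260 (y), deck at height 60, with two mandrels side by side and a rear rail (from x = +67 to +85, top at height 90). Origin under its centre; x points to the rear rail, y along it, z up
- mandrel_a (a point): foot of the mandrel at the module's +y side (module x -10, y +60): an upright aluminium post of diameter 30, tapering to 22 over its top 8, top 58 above this point, on a disc of diameter 56. The point lies on the axis at the top of the disc, 64 above the bench, where a coil's underside rests; axes as the module's
- mandrel_b (a point): the same for the mandrel at the module's -y side (module x -10, y -60)
- comb_top (a point): middle of the top edge (height 110) of the grey comb that stands on the deck midway between the mandrels: 70 long along the module's x, 8 thick
- union_a (a point): midway between the tips of the two nozzles that point (to the module's -x) at mandrel_a: 54 from its axis along the module's +x, 13 above the disc. They stick out 10 from a black block 30 wide, top at height 94
- union_b (a point): the same for mandrel_b
- lower_coil: lower coil of the stack (on either mandrel): ring of white tube wound on a grey bobbin, outside diameter 58, bore 34, height 26, about 120 g, with a black port block jutting from its rim. Origin at the centre of its underside, z up, x out through the port block. Loose: 2 mm play round the mandrel, it lifts off and turns, held by weight and friction only.
- lower_coil_port (a point): midway between the ends of the lower coil's fittings, 45 from its axis along its x, 13 above its underside; the block is 18 wide and 20 high, that juts from the rim at half height and carries two steel fittings side by side
- upper_coil: upper coil of the stack, like the lower coil in all ways, turned anyhow, its underside resting on the lower coil's top (26 above the disc), its top 6 below the mandrel's top. Origin at the centre of its underside, z up, x out through its port block
- other_coil: a third coil of the same kind, alone on the other mandrel, its fittings already facing their nozzles; to be left as it is
- other_coil_port (a point): midway between the ends of the other coil's fittings, 45 from its axis
- tray: fixed steel tray, 320 (x) by 160 (y) outside, walls 3 thick and 22 high, floor 3 thick. Origin under its centre, x along its length
- jar: glass jar of diameter 48 and height 58 standing in the tray, anywhere within 60 of its centre along its length; origin at the centre of its underside
- measuring_cylinder: glass measuring cylinder, 240 high, 36 across at the rim, on a foot 58 across, between heater and tray; origin at the centre of its underside
- reagent_bottle1: plastic bottle of diameter 54 and height 125 behind the heater; origin at the centre of its underside
- reagent_bottle2: plastic bottle of diameter 54 and height 112 behind the heater; origin at the centre of its underside
- beaker: glass beaker of diameter 56 and height 65 on the bench in front of the robot; origin at the centre of its underside
- wrench: steel wrench 140 long, lying flat on the bench beyond the tray's far end; origin under its middle, x along it
- vial: amber vial of diameter 22 and height 42 standing on the heater's deck near its front edge; origin at the centre of its underside
Things that resemble listed ones, but are neither listed nor needed, are in the scene too. Leave any orange or red look-alike of the lower_coil alone. What is shaped like the upper_coil but brown or green is not meant.

How it is judged:
At the end, for the whole second after the job is handed in: Upper coil: flat on the tray's floor inside the walls (within 5 mm, 0.08 rad). Lower coil: down on its disc round its mandrel (within 4 mm, 0.08 rad), fittings pointing at that mandrel's nozzles within 0.14 rad (8 degrees). Both at rest (z of upper_coil in the frame of tray between -0.001 and 0.008 m and angle between each of upper_coil, lower_coil's own z axis and vertical below 0.08 rad and x of upper_coil in the frame of tray between -0.13 and 0.13 m and y of upper_coil in the frame of tray between -0.055 and 0.055 m and z of lower_coil in the frame of module between 0.061 and 0.068 m and ((horizontal distance between lower_coil and mandrel_a below 0.006 m and distance between lower_coil_port and union_a below 0.025 m) or (horizontal distance between lower_coil and mandrel_b below 0.006 m and distance between lower_coil_port and union_b below 0.025 m)) and angle between the x axis of lower_coil and the x axis of module, either way round below 0.14 rad and linear speed of each of lower_coil, upper_coil below 0.02 m/s and angular speed of each of lower_coil, upper_coil below 0.1 rad/s); the robot touches nothing.
It fails at once if a coil is dropped or thrown (faster than 0.6 m/s out of the fingers) ((contact force between the fingers and upper_coil below 0.05 N and linear speed of upper_coil above 0.6 m/s) or (contact force between the fingers and lower_coil below 0.05 N and linear speed of lower_coil above 0.6 m/s)).
It fails at once if the coil on the other mandrel is turned or shifted (its fittings by over 8 mm) (distance of any of other_coil_port, other_coil from where it was at the start of the episode above 0.008 m).
It fails at once if a bystander is shoved or knocked over (moved over 15 mm) (distance of any of jar, measuring_cylinder, reagent_bottle1, reagent_bottle2, beaker, wrench, vial from where it was at the start of the episode above 0.015 m).
It also fails if it takes over 72 s, if anything falls off the work surface, if the arm or the gripper's body presses on something with over 40 N, if the wrist force passes 120 N, or if a joint passes its speed limit or range.

## Robot

A 6-joint arm with a two-finger parallel gripper is mounted at the origin on the work surface. World frame = base frame: x ahead of the robot, y to its left, z up, the work surface at z = 0. Lengths are in m, angles in rad, forces in N, time in s.
With the tool pointing down it reaches from about 0.35 to 0.875 m from the base axis. Payload 4.2 kg.
Tool frame: the origin (TCP) lies at the very end of the fingers, on their centre line; the grasp point (between the pads) lies bot.tcp_to_grasp behind it (bot.tcp_to_grasp is the distance from the TCP to the grasp point, in m); z points along the fingers, y is the line along which they close (so a half turn about z gives the same grasp; the last joint's range is limited). The gripper opens to 85 mm and grips with 20 to 120 N. Pads are 22 mm wide; open, the fingers measure 114 mm over their backs; the gripper's body (76 mm by 85 mm) begins 54 mm behind the grasp point. The pads swing forward as they close: fully open they stand 13 mm farther back than shut.
Start: joints at [-1.075, 0.385, 0.008, 0, -1.194, -0.259], TCP at [0.147, -0.608, 0.205] pointing down, gripper open.
Joint ranges: [-3.14, 3.14], [-1.21, 2.06], [-1.07, 1.41], [-3.16, 2.05], [-2.99, -0.16], [-3.1, 3.1]. Speed limits (rad/s): [2.79, 2.79, 3.14, 3.14, 3.14, 3.14].

## Interface

Orientations are given as a 3x3 rotation matrix whose columns are the frame's x, y, z axes.
In Python, from plant import bot gives the robot as it stands.
- The arm moves only by the tool carry_out, never from a script. Its arguments are lists of equal length, an entry for each row: "offset": the shift along the tool's x, y, z scaled (see below), a list of three; "dr": the turn, a rotation vector about the tool's x, y, z scaled (see below), a list of three. In form: {"offset": [[dx, dy, dz], ...], "dr": [[rx, ry, rz], ...]}. A call has 1 to 10 rows; each row shifts and turns the commanded pose from where the row before left it, along the tool's axes as they then stand; what a row does not reach is not made up. The controller multiplies each number of a shift by 0.04 m and each number of a turn by 180 degrees. A row lasts 1/8 s, in which the tool goes at most 62.5 mm and 10.7 degrees, less where a joint would pass 70% of its speed; a pose out of reach is approached as far as the arm can. A call with a number of a shift or a turn outside -1 to 1 is refused whole. A call with a gripper value outside its range is refused whole. "hand" is the opening, from -1 (shut) to 1 (fully open), set as the call begins (left out, the last holds). The fingers move at their own pace and stop on an object; the grip force is fixed at half the most. Time passes only in rows, so rows that do not move let the fingers close. It gives the time, the measured TCP pose, the force, the opening and the grip force at its end, in the units of the state.
- bot.get_state(): the state, without advancing time (a new reading comes with each control period).
- bot.grab_frame(name): name is "scene" or "side" or "wrist"; returns the picture (420x560x3 uint8, blue, green, red); there is no depth.
- bot.camera_params(name): a dict with "fovy" (degrees; the focal length in pixels is half the picture's height over the tangent of half this angle, whatever the lens; pixels are square), "cx", "cy" (the principal point, pixels), "rvec" (rotation vector, rad) and "tvec" (3), from world to camera coordinates, as OpenCV has them. Camera axes: x right, y down, z forward; pixel columns grow to the right and rows downward; lengths in m; the calibration is good to about 2 mm. A picture is of the moment at which its call begins: read the wrist's pose just before it. camera_params takes no time and is no camera call; for the wrist camera it gives the pose at the moment of the call.
- bot.job_done(): hands the job in; it is judged then, once.
The state is a dict: "time_s": time; "qpos": joint angles; "qvel": joint speeds; "joint_efforts": joint torques, N m; "tcp_pos": TCP position; "ee_rot": TCP orientation; "wrist_force": force on the tool from outside, world axes, zero at the start; "wrist_torque": the same for the moment, N m; "opening": opening from 0.0 (shut) to 1.0 (fully open); "grasp_force": force on a finger pad.
Only numpy, scipy, OpenCV 4.12 (cv2) and the standard library are available. Lean on these libraries where they do the work, as an engineer would, in place of code of your own. Each camera call takes 0.05 s, during which the arm holds its last target. There are 200 camera calls.

## Working session

There is one attempt and no reset: what is moved stays moved. The work goes in short steps, Python scripts to look and compute and a tool call to move; the robot and the scene stay as the last step left them, time stands still between calls to the robot, and variables do not carry over. Pictures are saved under pics/ and viewed, at most 10 in all, crops included, and the job is handed in when it is done.

Besides the shell and the picture viewer there is one more tool, called after "Call:" as a command line: name --argument value ..., lists and objects as JSON in quotes. carry_out: Moves the arm, as the interface text tells. Its arguments: {"type":"object","properties":{"offset":{"type":"array","items":{"type":"array","items":{"type":"number"}}},"dr":{"type":"array","items":{"type":"array","items":{"type":"number"}}},"hand":{"type":"number"}},"required":["offset","dr"]}

```bash
mkdir -p pics; ls
python3 - <<'E'
from plant import bot
import cv2
s=bot.get_state();print(s, bot.tcp_to_grasp)
for n in("scene","side","wrist"):
    print(n,bot.camera_params(n)); cv2.imwrite(f"pics/{n}0.png",bot.grab_frame(n))
E
```

```text
pics
{'time_s': 0.0, 'qpos': array([-1.07539136e+00,  3.85576741e-01,  6.61172613e-03, -4.75711955e-04,
       -1.19401494e+00, -2.58583072e-01]), 'qvel': array([ 0.00047301, -0.00087554,  0.00030206, -0.00048902, -0.00040559,
       -0.00155154]), 'joint_efforts': array([ 2.18521727e-04, -3.92289770e+01,  1.88395536e+01,  4.18607354e+00,
       -4.61105257e-03,  1.15944528e-05]), 'tcp_pos': array([ 0.14647804, -0.60692403,  0.20350741]), 'ee_rot': array([[-9.72129631e-01, -2.34443083e-01, -6.48889296e-04],
       [-2.34443944e-01,  9.72127304e-01,  2.13135365e-03],
       [ 1.31121881e-04,  2.22408020e-03, -9.99997518e-01]]), 'wrist_force': array([0.2101417 , 0.28204804, 0.00404027]), 'wrist_torque': array([-0.014705  ,  0.03614899, -0.0025396 ]), 'grasp_force': 0.0, 'opening': 0.9998085054386647} 0.0187
scene {'fovy': 47.46630036335033, 'cx': 281.592795654719, 'cy': 207.70216844693002, 'rvec': array([ 2.13789674,  1.32364153, -0.48639488]), 'tvec': array([-0.2560069 , -0.29454545,  1.48755512])}
side {'fovy': 42.13206044696036, 'cx': 280.6461221939412, 'cy': 204.30914993765697, 'rvec': array([ 1.02348096, -2.48660238,  0.9777562 ]), 'tvec': array([0.41311494, 0.34098453, 1.00016277])}
wrist {'fovy': 62.00281914103758, 'cx': 288.3351264184406, 'cy': 212.2763996972271, 'rvec': array([-1.8283942 , -2.32347141, -0.32188991]), 'tvec': array([ 0.62460781, -0.03431163,  0.37955441])}
```

View pics/scene0.png

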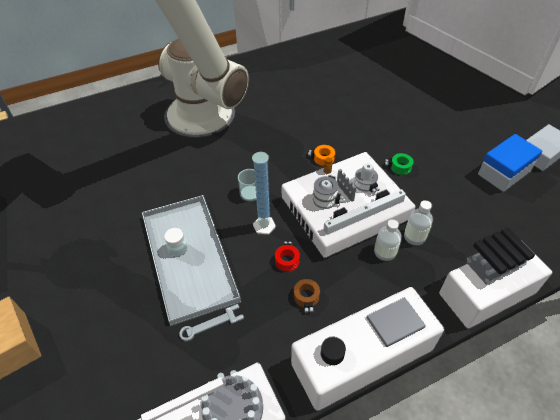

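View pics/side0.png

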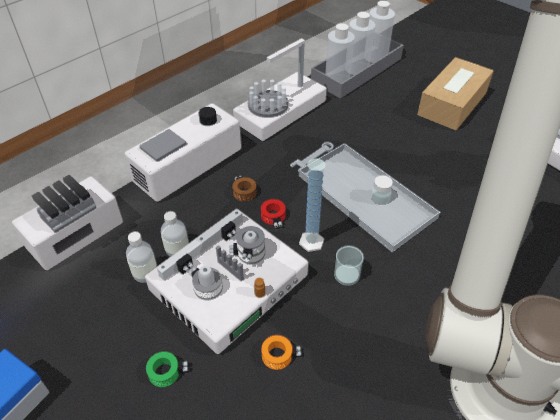

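Scene: the stack is at about (324,190), the other coil at (366,175), the tray around (190,258) and the jar at (174,238). Side: the stack is at (251,243), the other coil at (207,282). I'll zoom in on both.

```bash
cat > h.py <<'E'
import cv2,numpy as np
from plant import bot
def cam(n):
    c=bot.camera_params(n);f=210/np.tan(np.radians(c['fovy'])/2)
    K=np.array([[f,0,c['cx']],[0,f,c['cy']],[0,0,1]]);R=cv2.Rodrigues(np.array(c['rvec']))[0]
    return K,R,np.array(c['tvec'])
def ray(C,p):
    K,R,t=C;return -R.T@t,R.T@np.linalg.inv(K)@np.array([p[0],p[1],1.])
def onz(C,p,z):
    o,d=ray(C,p);return o+d*(z-o[2])/d[2]
def proj(C,P):
    K,R,t=C;q=K@(R@np.asarray(P,float)+t);return q[:2]/q[2]
def tri(C1,p1,C2,p2):
    o1,d1=ray(C1,p1);o2,d2=ray(C2,p2);s=np.linalg.lstsq(np.c_[d1,-d2],o2-o1,rcond=None)[0]
    a=o1+s[0]*d1;b=o2+s[1]*d2;return (a+b)/2,np.linalg.norm(a-b)
E
python3 - <<'E'
import cv2,numpy as np
a=cv2.imread('pics/scene0.png')[140:260,270:425];b=cv2.imread('pics/side0.png')[200:350,140:315]
a=cv2.resize(a,None,fx=4,fy=4,interpolation=cv2.INTER_CUBIC)
b=cv2.resize(b,None,fx=4,fy=4,interpolation=cv2.INTER_CUBIC)
cv2.imwrite('pics/za.png',a);cv2.imwrite('pics/zb.png',b)
E
```

```text
(no output)
```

View pics/za.png

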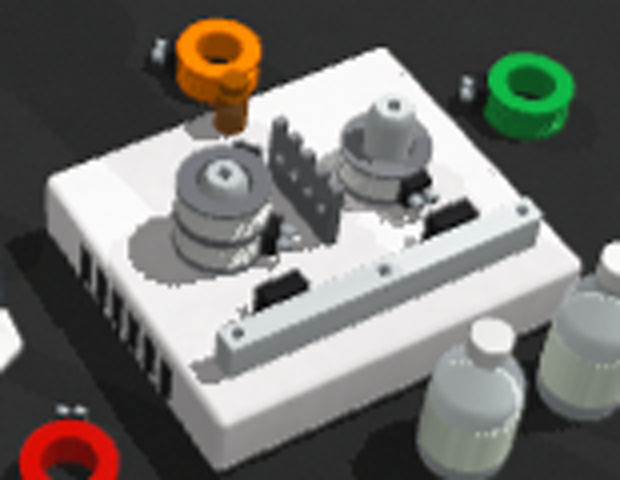

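View pics/zb.png

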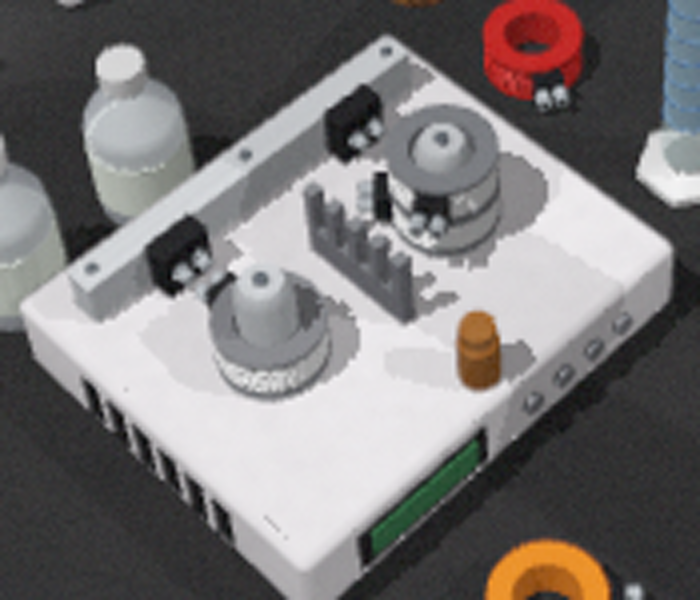

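Crops: mandrel tops are at scene (326,183) and side (250,234). In scene, one port block of the stack points toward the comb and another is hidden behind. In side, the blocks are at (432,215) and (378,195) in crop pixels. Now I'll triangulate.

Run:
```python
from h import *
A,B=cam('scene'),cam('side')
sc=lambda x,y:((x+.5)/4-.5+270,(y+.5)/4-.5+140)
sd=lambda x,y:((x+.5)/4-.5+140,(y+.5)/4-.5+200)
def T(n,a,b,z):
    p,e=tri(A,a,B,b);print(n,p.round(4),'gap',round(e,4),'z-plane',onz(A,a,z).round(4)[:2],onz(B,b,z).round(4)[:2])
T('stack',sc(224,173),sd(440,138),.122)
T('other',sc(395,104),sd(262,278),.122)
T('screw1',sc(238,332),sd(388,50),.09)
T('screw2',sc(384,268),sd(246,155),.09)
T('screw3',sc(522,209),sd(92,268),.09)
T('lowport?',sc(288,238),sd(365,200),.077)
print('sidefit',[onz(B,sd(x,229),z).round(4)[:2] for x in(418,437) for z in(.077,.103)])
print('sidefitL',[onz(B,sd(365,200),z).round(4)[:2] for z in(.077,.103)])
print('scenefit',[onz(A,sc(x,y),z).round(4)[:2] for x,y in((281,244),(293,236)) for z in(.077,.103)])
print('sceneblk2',[onz(A,sc(248,147),z).round(4)[:2] for z in(.087,.113)])
print('tray',[onz(A,p,.022).round(3)[:2] for p in((142,211),(205,196),(240,300),(168,322))],[onz(B,p,.022).round(3)[:2] for p in((298,180),(345,147),(439,212),(392,245))])
print('jar',onz(A,(174,235),.058),onz(B,(383,184),.058))
print('cyl',onz(A,(261,157),.24),onz(B,(316,166),.24),onz(A,(264,227),.0))
for n,p in(('vial',onz(A,sc(232,130),.06)),('vialB',onz(B,sd(479,380),.06)),('orange',onz(A,sc(218,60),.02))):print(n,p.round(3))
```

```text
stack [0.5278 0.1423 0.1223] gap 0.0008 z-plane [0.5273 0.1421] [0.5282 0.1425]
other [0.5248 0.2621 0.1231] gap 0.0016 z-plane [0.5244 0.2635] [0.525  0.2611]
screw1 [0.6138 0.1036 0.0907] gap 0.0012 z-plane [0.6137 0.1044] [0.6139 0.1028]
screw2 [0.6113 0.2043 0.0908] gap 0.0004 z-plane [0.6109 0.2049] [0.6117 0.2037]
screw3 [0.6094 0.3039 0.0907] gap 0.0 z-plane [0.609  0.3044] [0.6099 0.3037]
lowport? [0.5552 0.1736 0.0757] gap 0.0009 z-plane [0.5564 0.1733] [0.5541 0.1739]
sidefit [array([0.5208, 0.1673]), array([0.5052, 0.1799]), array([0.5139, 0.1605]), array([0.4985, 0.1733])]
sidefitL [array([0.5541, 0.1739]), array([0.5375, 0.1863])]
scenefit [array([0.5586, 0.1671]), array([0.5767, 0.1537]), array([0.5564, 0.1768]), array([0.5746, 0.1631])]
sceneblk2 [array([0.4878, 0.1843]), array([0.5083, 0.1703])]
tray [array([ 0.325, -0.269]), array([ 0.35 , -0.109]), array([ 0.669, -0.146]), array([ 0.648, -0.304])] [array([ 0.634, -0.114]), array([ 0.632, -0.29 ]), array([ 0.328, -0.268]), array([ 0.346, -0.111])]
jar [ 0.46251758 -0.2229214   0.058     ] [ 0.45834637 -0.21763185  0.058     ]
cyl [ 0.49123529 -0.00431967  0.24      ] [ 0.48692488 -0.00213328  0.24      ] [ 0.49447061 -0.00829761  0.        ]
vial [0.449 0.197 0.06 ]
vialB [0.441 0.201 0.06 ]
orange [0.353 0.244 0.02 ]
```

Call:
carry_out --offset '[[0,0,-1],[0,0,-1],[0,0,-1],[0,0,0],[0,0,0],[0,0,0],[0,0,0],[0,0,0],[0,0,0],[0,0,0]]' --dr '[[0,0,0],[0,0,0],[0,0,-0.046],[0,0,-0.046],[0,0,-0.046],[0,0,-0.046],[0,0,-0.046],[0,0,-0.046],[0,0,-0.046],[0,0,-0.046]]' --hand 1

```text
time_s: 1.4
tcp_pos: [0.1466, -0.6073, 0.3241]
ee_rot: [[-0.172, -0.985, -0.0], [-0.985, 0.172, 0.001], [-0.001, 0.0, -1.0]]
wrist_force: [1.1, -0.4, 0.3]
opening: 0.996
grasp_force: 0.0
```

```bash
cat > go.py <<'E'
import sys
from h import *
# go.py x y z yaw_deg(tool y axis): prints units to move, in current tool axes and in the final ones
s=bot.get_state();R=s['ee_rot'];p=s['tcp_pos'];t=list(map(float,sys.argv[1:]))
yaw=np.degrees(np.arctan2(R[1,1],R[0,1]))
print('t',round(s['time_s'],2),'tcp',p.round(4),'yaw',yaw.round(2),'tilt',R[:,2].round(4),'F',s['wrist_force'].round(1),'op',round(s['opening']*85,1),'gf',round(s['grasp_force'],1),'q',s['qpos'].round(2))
if t: 
    d=(np.array(t[:3])-p)
    a=np.radians(t[3]);Y=np.array([np.cos(a),np.sin(a),0]);Z=np.array([0,0,-1.]);F=np.c_[np.cross(Y,Z),Y,Z]
    print('units now',(R.T@d/.04).round(3),'final-axes',(F.T@d/.04).round(3),'rz',round(-((t[3]-yaw+90)%180-90)/180,4))
E
python3 go.py 0.5278 0.1423 0.15 178; python3 -c "
from h import *
K,R,t=cam('wrist');print('cam pos in tool',bot.get_state()['ee_rot'].T@(-R.T@t-bot.get_state()['tcp_pos']))"
```

```text
t 1.4 tcp [ 0.1466 -0.6073  0.3241] yaw 170.08 tilt [-3.e-04  1.e-03 -1.e+00] F [ 1.1 -0.4  0.3] op 84.7 gf 0.0 q [-1.08  0.33  0.22 -0.   -1.46  0.9 ]
units now [-20.098  -6.16    4.369] final-axes [-19.062  -8.87    4.352] rz -0.044
cam pos in tool [ 6.95524643e-02 -5.19170081e-05 -1.69879027e-01]
```

Call:
carry_out --offset '[[0,0,0],[-0.95,-0.44,0],[-0.95,-0.44,0],[-0.95,-0.44,0],[-0.95,-0.44,0],[-0.95,-0.44,0],[-0.95,-0.44,0],[-0.95,-0.44,0],[-0.95,-0.44,0],[-0.95,-0.44,0]]' --dr '[[0,0,-0.044],[0,0,0],[0,0,0],[0,0,0],[0,0,0],[0,0,0],[0,0,0],[0,0,0],[0,0,0],[0,0,0]]'

```text
time_s: 2.65
tcp_pos: [0.3187, -0.2707, 0.3245]
ee_rot: [[-0.04, -0.999, -0.0], [-0.999, 0.04, 0.0], [-0.0, 0.0, -1.0]]
wrist_force: [0.3, 0.2, 0.2]
opening: 0.998
grasp_force: 0.0
```

Call:
carry_out --offset '[[-0.95,-0.44,0],[-0.95,-0.44,0],[-0.95,-0.44,0],[-0.95,-0.44,0],[-0.95,-0.44,0],[-0.95,-0.44,0],[-0.95,-0.44,0],[-0.95,-0.44,0],[-0.95,-0.44,0],[0,0,0]]' --dr '[[0,0,0],[0,0,0],[0,0,0],[0,0,0],[0,0,0],[0,0,0],[0,0,0],[0,0,0],[0,0,0],[0,0,0]]' --hand 0.75

```text
time_s: 3.9
tcp_pos: [0.4909, 0.0653, 0.3234]
ee_rot: [[-0.037, -0.999, -0.002], [-0.999, 0.037, -0.001], [0.001, 0.002, -1.0]]
wrist_force: [-0.8, 0.0, -0.0]
opening: 0.876
grasp_force: 0.0
```

```bash
python3 go.py 0.5278 0.1423 0.15 178; python3 -c "
from h import *
C=cam('wrist');print(proj(C,[.5278,.1423,.122]),proj(C,[.5278,.1423,.116]))
cv2.imwrite('pics/w1.png',bot.grab_frame('wrist'))"
```

```text
t 3.9 tcp [0.4909 0.0653 0.3234] yaw 177.89 tilt [-2.1e-03 -5.0e-04 -1.0e+00] F [-0.8  0.  -0. ] op 74.5 gf 0.0 q [ 0.46  0.1  -0.08 -0.   -1.39 -0.5 ]
units now [-1.96  -0.861  4.332] final-axes [-1.956 -0.855  4.335] rz -0.0006
[257.38747266 248.94546486] [257.81313602 247.01126717]
```

View pics/w1.png

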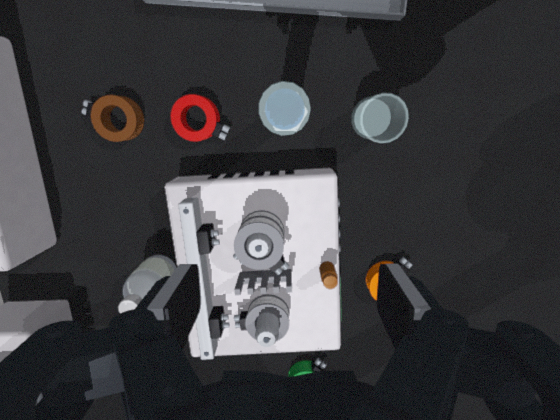

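Wrist view: the mandrel top is at (258,247) against the predicted (257,249), so my stack position agrees to about 1.5 mm. Moving above it and going down.

Call:
carry_out --offset '[[-0.65,-0.29,0],[-0.65,-0.29,0],[-0.65,-0.28,0],[0,0,0.9],[0,0,0.9],[0,0,0.9],[0,0,0.9],[0,0,0.6],[0,0,0],[0,0,0]]' --dr '[[0,0,0],[0,0,0],[0,0,0],[0,0,0],[0,0,0],[0,0,0],[0,0,0],[0,0,0],[0,0,0],[0,0,0]]'

```text
time_s: 5.2
tcp_pos: [0.5288, 0.1402, 0.1579]
ee_rot: [[-0.04, -0.999, 0.002], [-0.999, 0.04, 0.001], [-0.001, -0.002, -1.0]]
wrist_force: [0.4, -0.5, 0.6]
opening: 0.876
grasp_force: 0.0
```

```bash
python3 go.py 0.5278 0.1423 0.092 178; python3 -c "
from h import *
C=cam('wrist');print(proj(C,[.5278,.1423,.122]));cv2.imwrite('pics/w2.png',bot.grab_frame('wrist'))"
```

```text
t 5.2 tcp [0.5288 0.1402 0.1579] yaw 177.73 tilt [ 2.2e-03  7.0e-04 -1.0e+00] F [ 0.4 -0.5  0.6] op 74.4 gf 0.0 q [ 0.56  0.29 -0.26  0.   -1.02 -0.6 ]
units now [-0.05   0.029  1.648] final-axes [-0.051  0.026  1.648] rz -0.0015
[289.49548421 233.21974771]
```

View pics/w2.png

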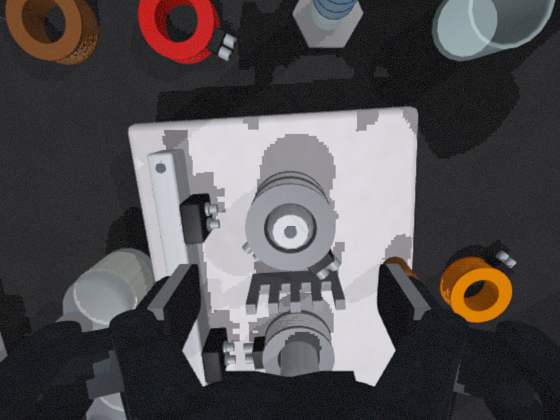

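The mandrel is at (291,231) against the predicted (289,233). The upper port is at (328,265) and the lower port at (247,248); both are clear of the closing line. Descending and closing.

Call:
carry_out --offset '[[-0.04,0,0.6],[0,0,0.6],[0,0,0.44],[0,0,0],[0,0,0]]' --dr '[[0,0,0],[0,0,0],[0,0,0],[0,0,0],[0,0,0]]'

```text
time_s: 5.88
tcp_pos: [0.5289, 0.1421, 0.0926]
ee_rot: [[-0.039, -0.999, 0.003], [-0.999, 0.039, 0.001], [-0.001, -0.003, -1.0]]
wrist_force: [-0.2, 0.7, -1.0]
opening: 0.88
grasp_force: 0.0
```

Call:
carry_out --offset '[[0,0,0],[0,0,0],[0,0,0],[0,0,0],[0,0,0],[0,0,0],[0,0,0],[0,0,0]]' --dr '[[0,0,0],[0,0,0],[0,0,0],[0,0,0],[0,0,0],[0,0,0],[0,0,0],[0,0,0]]' --hand -0.2

```text
time_s: 6.88
tcp_pos: [0.5278, 0.1415, 0.091]
ee_rot: [[-0.04, -0.999, -0.0], [-0.999, 0.04, -0.0], [0.0, 0.0, -1.0]]
wrist_force: [0.5, -0.3, -0.1]
opening: 0.399
grasp_force: 0.0
```

```bash
python3 -c "
from h import *
w=bot.grab_frame('wrist');s=bot.grab_frame('side')[190:300,190:315]
s=cv2.resize(s,None,fx=3.8,fy=3.8,interpolation=cv2.INTER_CUBIC)
w=w[100:400,130:460]
h=420;w=cv2.resize(w,(320,h*0+291))
s=cv2.resize(s,(475,418));o=np.zeros((418,795,3),np.uint8);o[:291,:320]=w;o[:,320:]=s
cv2.imwrite('pics/c3.png',o)"; python3 go.py
```

```text
t 6.97 tcp [0.5278 0.1415 0.091 ] yaw 177.73 tilt [-0.  0. -1.] F [-0.8 -0.5 -0.4] op 34.0 gf 0.0 q [ 0.56  0.36 -0.34 -0.   -0.87 -0.6 ]
```

View pics/c3.png

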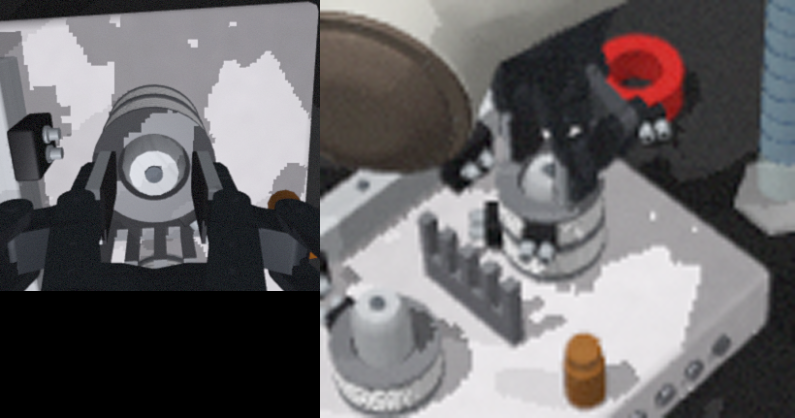

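Run:
```python
from h import *
B=cam('side');o,d=ray(B,(257.1,243.9));print('camside',o.round(2))
for x in(.495,.503,.511): 
    k=(x-o[0])/d[0];print(x,(o+d*k).round(4))
c=lambda P:(proj(B,P)-190)*3.8+[320,0]
for P in([.4988,.1423,.116],[.5278,.1713,.116],[.5278,.1423,.122],[.511,.1415,.091],[.511,.1415,.1],[.511,.1415,.116]):print(P,c(P).round(0))
W=cam('wrist')
for P in([.4988,.1423,.116],[.5568,.1423,.116],[.511,.142,.1],[.511,.142,.116],[.545,.142,.116]):print(P,((proj(W,P)-[130,100])*.97).round(0))
```

```text
camside [-0.01  0.6   0.96]
0.495 [0.495  0.153  0.1291]
0.503 [0.503  0.146  0.1159]
0.511 [0.511  0.139  0.1027]
[0.4988, 0.1423, 0.116] [586. 205.]
[0.5278, 0.1713, 0.116] [507. 205.]
[0.5278, 0.1423, 0.122] [547. 168.]
[0.511, 0.1415, 0.091] [572. 221.]
[0.511, 0.1415, 0.1] [572. 211.]
[0.511, 0.1415, 0.116] [571. 192.]
[0.4988, 0.1423, 0.116] [215. 167.]
[0.5568, 0.1423, 0.116] [ 91. 172.]
[0.511, 0.142, 0.1] [186. 154.]
[0.511, 0.142, 0.116] [189. 168.]
[0.545, 0.142, 0.116] [116. 170.]
```

Run:
```python
from h import *
W=cam('wrist');s=bot.get_state();R,p=s['ee_rot'],s['tcp_pos']
for b in(0,.008,.013,.02,.03):
    print(b,[proj(W,p+R@np.array([x,y,-b])).round(0).tolist() for x in(.011,-.011) for y in(-.017,.017,-.037,.037)])
```

```text
0 [[255.0, 232.0], [321.0, 232.0], [216.0, 232.0], [360.0, 232.0], [256.0, 272.0], [320.0, 272.0], [218.0, 271.0], [357.0, 272.0]]
0.008 [[253.0, 238.0], [322.0, 238.0], [212.0, 238.0], [363.0, 238.0], [254.0, 278.0], [321.0, 278.0], [215.0, 278.0], [360.0, 278.0]]
0.013 [[252.0, 241.0], [323.0, 241.0], [210.0, 241.0], [365.0, 241.0], [253.0, 283.0], [322.0, 283.0], [213.0, 283.0], [362.0, 283.0]]
0.02 [[251.0, 246.0], [325.0, 246.0], [207.0, 246.0], [368.0, 247.0], [252.0, 290.0], [323.0, 290.0], [210.0, 290.0], [365.0, 290.0]]
0.03 [[248.0, 255.0], [327.0, 255.0], [202.0, 255.0], [374.0, 255.0], [250.0, 301.0], [326.0, 301.0], [205.0, 301.0], [370.0, 301.0]]
```

```bash
python3 -c "
import cv2
from h import *
w=bot.grab_frame('wrist')[180:330,200:380];cv2.imwrite('pics/c4.png',cv2.resize(w,None,fx=4,fy=4,interpolation=cv2.INTER_CUBIC))"
```

```text
(no output)
```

View pics/c4.png

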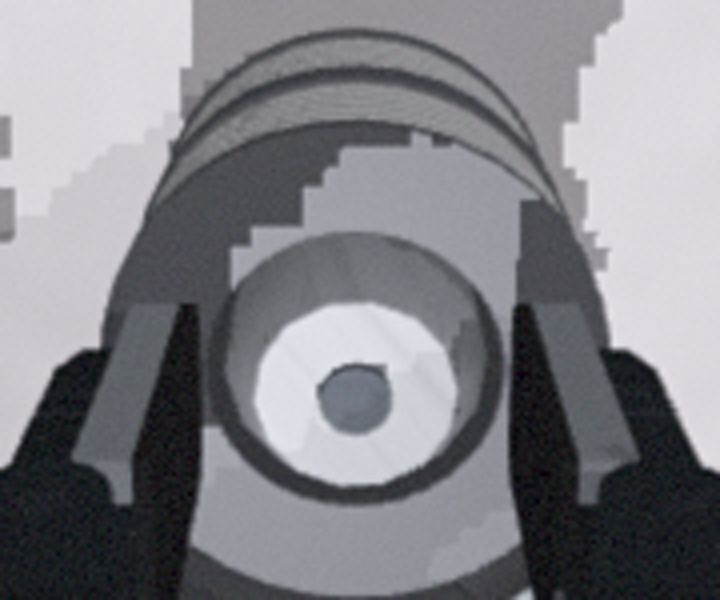

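The pad tips show at crop rows ~305, which puts them about 30 mm behind the reported TCP at this opening. The fingers therefore closed above the coil, touching nothing. I'll open, go 28 mm lower and close again.

Call:
carry_out --offset '[[0,0,0],[0,0,0],[0,0,0],[0,0,0],[0,0,0],[0,0,0],[0,0,0.35],[0,0,0.35],[0,0,0],[0,0,0]]' --dr '[[0,0,0],[0,0,0],[0,0,0],[0,0,0],[0,0,0],[0,0,0],[0,0,0],[0,0,0],[0,0,0],[0,0,0]]' --hand 0.75

```text
time_s: 8.28
tcp_pos: [0.5279, 0.1415, 0.0628]
ee_rot: [[-0.039, -0.999, -0.0], [-0.999, 0.039, -0.0], [0.0, 0.0, -1.0]]
wrist_force: [-0.2, -0.6, -0.1]
opening: 0.877
grasp_force: 0.0
```

Call:
carry_out --offset '[[0,0,0],[0,0,0],[0,0,0],[0,0,0],[0,0,0],[0,0,0],[0,0,0],[0,0,0]]' --dr '[[0,0,0],[0,0,0],[0,0,0],[0,0,0],[0,0,0],[0,0,0],[0,0,0],[0,0,0]]' --hand 0

```text
time_s: 9.28
tcp_pos: [0.5284, 0.1419, 0.0639]
ee_rot: [[-0.039, -0.999, 0.002], [-0.999, 0.039, 0.001], [-0.001, -0.002, -1.0]]
wrist_force: [-0.7, 0.4, 5.9]
opening: 0.663
grasp_force: 64.5
```

Call:
carry_out --offset '[[0,0,-0.1],[0,0,-0.2],[0,0,-0.25],[0,0,0]]' --dr '[[0,0,0],[0,0,0],[0,0,0],[0,0,0]]'

```text
time_s: 9.78
tcp_pos: [0.5285, 0.1419, 0.0861]
ee_rot: [[-0.04, -0.999, 0.002], [-0.999, 0.04, 0.001], [-0.001, -0.002, -1.0]]
wrist_force: [-0.3, 0.7, -2.7]
opening: 0.665
grasp_force: 64.0
```

```bash
python3 go.py; python3 -c "
from h import *
w=bot.grab_frame('wrist')[150:360,140:440];s=bot.grab_frame('side')[190:300,190:315]
w=cv2.resize(w,(420,294));s=cv2.resize(s,(380,334),interpolation=cv2.INTER_CUBIC)
o=np.zeros((334,800,3),np.uint8);o[:294,:420]=w;o[:,420:]=s;cv2.imwrite('pics/c5.png',o)"
```

```text
t 9.78 tcp [0.5285 0.1419 0.0861] yaw 177.73 tilt [ 0.0021  0.0011 -1.    ] F [-0.3  0.7 -2.7] op 56.5 gf 64.0 q [ 0.56  0.37 -0.35  0.   -0.85 -0.6 ]
```

View pics/c5.png

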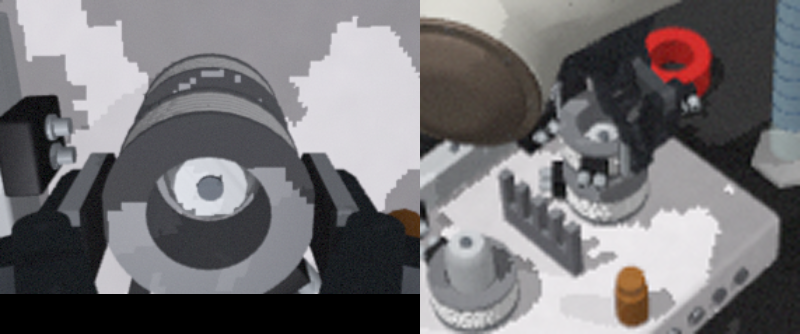

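The upper coil is held and lifted about 22 mm, and the lower coil stayed in place. Continuing up over the cylinder and on to the tray.

Call:
carry_out --offset '[[0,0,-0.25],[0,0,-0.35],[0,0,-0.7],[0,0,-0.9],[0,0,-0.9],[0,0,-0.9],[0,0,-0.6],[0,0,-0.25],[0,0,0]]' --dr '[[0,0,0],[0,0,0],[0,0,0],[0,0,0],[0,0,0],[0,0,0],[0,0,0],[0,0,0],[0,0,0]]'

```text
time_s: 11.0
tcp_pos: [0.5278, 0.1416, 0.2795]
ee_rot: [[-0.04, -0.999, 0.001], [-0.999, 0.04, 0.001], [-0.001, -0.001, -1.0]]
wrist_force: [0.2, -0.5, -2.7]
opening: 0.659
grasp_force: 64.1
```

Call:
carry_out --offset '[[0.3,-0.05,0],[0.6,-0.12,0],[0.9,-0.18,0],[0.9,-0.18,0],[0.9,-0.18,0],[0.9,-0.18,0],[0.9,-0.18,0],[0.9,-0.18,0],[0.9,-0.18,0],[0.6,-0.12,0]]' --dr '[[0,0,0],[0,0,0],[0,0,0],[0,0,0],[0,0,0],[0,0,0],[0,0,0],[0,0,0],[0,0,0],[0,0,0]]'

```text
time_s: 12.25
tcp_pos: [0.5766, -0.1749, 0.2773]
ee_rot: [[-0.041, -0.999, -0.003], [-0.999, 0.041, 0.0], [-0.0, 0.003, -1.0]]
wrist_force: [0.0, 0.0, -1.6]
opening: 0.666
grasp_force: 64.1
```

Call:
carry_out --offset '[[0.6,-0.14,0],[0.5,-0.1,0],[0.3,-0.07,0],[0,0,0],[0,0,0],[0,0,0]]' --dr '[[0,0,0],[0,0,0],[0,0,0],[0,0,0],[0,0,0],[0,0,0]]'

```text
time_s: 13.0
tcp_pos: [0.5876, -0.2284, 0.2793]
ee_rot: [[-0.039, -0.999, 0.0], [-0.999, 0.039, 0.0], [-0.0, -0.0, -1.0]]
wrist_force: [0.1, 0.8, -1.4]
opening: 0.667
grasp_force: 64.1
```

```bash
python3 go.py 0.587 -0.217 0.0 178
```

```text
t 13.0 tcp [ 0.5876 -0.2284  0.2793] yaw 177.79 tilt [ 4.e-04  1.e-04 -1.e+00] F [ 0.1  0.8 -1.4] op 56.7 gf 64.1 q [-0.11  0.36  0.15 -0.   -1.36  0.08]
units now [-0.283  0.029  6.982] final-axes [-0.284  0.025  6.982] rz -0.0012
```

Call:
carry_out --offset '[[-0.28,0,0.4],[0,0,0.8],[0,0,0.9],[0,0,0.9],[0,0,0.9],[0,0,0.9],[0,0,0.9],[0,0,0.6],[0,0,0.4],[0,0,0.2]]' --dr '[[0,0,0],[0,0,0],[0,0,0],[0,0,0],[0,0,0],[0,0,0],[0,0,0],[0,0,0],[0,0,0],[0,0,0]]'

```text
time_s: 14.25
tcp_pos: [0.5882, -0.2177, 0.0026]
ee_rot: [[-0.039, -0.999, -0.0], [-0.999, 0.039, -0.0], [0.0, 0.0, -1.0]]
wrist_force: [0.2, -0.4, -1.7]
opening: 0.66
grasp_force: 64.1
```

Call:
carry_out --offset '[[0,0,0.12],[0,0,0.1],[0,0,0],[0,0,0]]' --dr '[[0,0,0],[0,0,0],[0,0,0],[0,0,0]]'

```text
time_s: 14.75
tcp_pos: [0.5884, -0.218, -0.0053]
ee_rot: [[-0.04, -0.999, 0.001], [-0.999, 0.04, -0.0], [0.0, -0.001, -1.0]]
wrist_force: [0.4, 0.0, -2.2]
opening: 0.665
grasp_force: 64.1
```

Call:
carry_out --offset '[[0,0,0.1],[0,0,0.1],[0,0,0.1],[0,0,0],[0,0,0]]' --dr '[[0,0,0],[0,0,0],[0,0,0],[0,0,0],[0,0,0]]'

```text
time_s: 15.38
tcp_pos: [0.5881, -0.218, -0.0178]
ee_rot: [[-0.04, -0.999, -0.0], [-0.999, 0.04, -0.0], [0.0, 0.0, -1.0]]
wrist_force: [0.1, 0.1, -1.6]
opening: 0.662
grasp_force: 64.1
```

Call:
carry_out --offset '[[0,0,0.05],[0,0,0.03],[0,0,0]]' --dr '[[0,0,0],[0,0,0],[0,0,0]]'

```text
time_s: 15.75
tcp_pos: [0.5879, -0.2179, -0.0211]
ee_rot: [[-0.04, -0.999, -0.0], [-0.999, 0.04, 0.0], [-0.0, 0.0, -1.0]]
wrist_force: [-0.6, 0.7, -1.1]
opening: 0.663
grasp_force: 64.1
```

Call:
carry_out --offset '[[0,0,0.03],[0,0,0.0],[0,0,0]]' --dr '[[0,0,0],[0,0,0],[0,0,0]]'

```text
time_s: 16.12
tcp_pos: [0.5881, -0.2179, -0.0222]
ee_rot: [[-0.04, -0.999, 0.0], [-0.999, 0.04, -0.0], [0.0, -0.0, -1.0]]
wrist_force: [-0.2, -0.3, -1.8]
opening: 0.659
grasp_force: 64.1
```

Call:
carry_out --offset '[[0,0,0.03],[0,0,0.0],[0,0,0]]' --dr '[[0,0,0],[0,0,0],[0,0,0]]'

```text
time_s: 16.5
tcp_pos: [0.5882, -0.218, -0.023]
ee_rot: [[-0.04, -0.999, 0.0], [-0.999, 0.04, -0.0], [0.0, -0.0, -1.0]]
wrist_force: [-1.8, 0.4, 1.5]
opening: 0.66
grasp_force: 64.3
```

Call:
carry_out --offset '[[0,0,0.03],[0,0,0.0],[0,0,0]]' --dr '[[0,0,0],[0,0,0],[0,0,0]]'

```text
time_s: 16.88
tcp_pos: [0.5882, -0.218, -0.0231]
ee_rot: [[-0.039, -0.999, 0.0], [-0.999, 0.039, -0.0], [0.0, -0.0, -1.0]]
wrist_force: [-3.3, 0.7, 7.1]
opening: 0.662
grasp_force: 65.0
```

Contact at TCP −0.023, as predicted. Releasing and rising.

Call:
carry_out --offset '[[0,0,0],[0,0,0],[0,0,0],[0,0,0],[0,0,0],[0,0,-0.2],[0,0,-0.4],[0,0,-0.8],[0,0,-0.9],[0,0,-0.9]]' --dr '[[0,0,0],[0,0,0],[0,0,0],[0,0,0],[0,0,0],[0,0,0],[0,0,0],[0,0,0],[0,0,0],[0,0,0]]' --hand 0.75

```text
time_s: 18.12
tcp_pos: [0.5882, -0.218, 0.1061]
ee_rot: [[-0.039, -0.999, 0.002], [-0.999, 0.039, -0.0], [0.0, -0.002, -1.0]]
wrist_force: [0.6, -0.4, 0.2]
opening: 0.873
grasp_force: 0.0
```

Call:
carry_out --offset '[[0,0,-0.9],[0,0,-0.9],[0,0,-0.9],[0,0,-0.9],[0,0,-0.8],[0,0,0]]' --dr '[[0,0,0],[0,0,0.05],[0,0,0.05],[0,0,0.05],[0,0,0.05],[0,0,0.02]]'

```text
time_s: 18.88
tcp_pos: [0.5891, -0.2184, 0.2849]
ee_rot: [[-0.669, -0.743, 0.009], [-0.743, 0.669, -0.002], [-0.004, -0.008, -1.0]]
wrist_force: [0.2, -0.5, -0.6]
opening: 0.875
grasp_force: 0.0
```

```bash
python3 go.py 0.528 0.142 0.2 138
python3 - <<'E'
from h import *
S=bot.grab_frame('scene');cv2.imwrite('pics/s6.png',S)
B=bot.grab_frame('side')
o=np.hstack([cv2.resize(S[140:260,270:425],(400,310),interpolation=cv2.INTER_CUBIC),cv2.resize(S[190:330,130:310],(400,311),interpolation=cv2.INTER_CUBIC)[:310]])
o2=np.hstack([cv2.resize(B[200:316,165:315],(388,290)),np.zeros((290,412,3),np.uint8)])
cv2.imwrite('pics/c6.png',np.vstack([o,o2]))
E
```

```text
t 18.88 tcp [ 0.5891 -0.2184  0.2849] yaw 137.99 tilt [ 0.0087 -0.002  -1.    ] F [ 0.2 -0.5 -0.6] op 74.3 gf 0.0 q [-0.1   0.35  0.15  0.   -1.36 -0.64]
units now [-5.663  7.182  2.091] final-axes [-5.673  7.165  2.122] rz -0.0
```

View pics/c6.png

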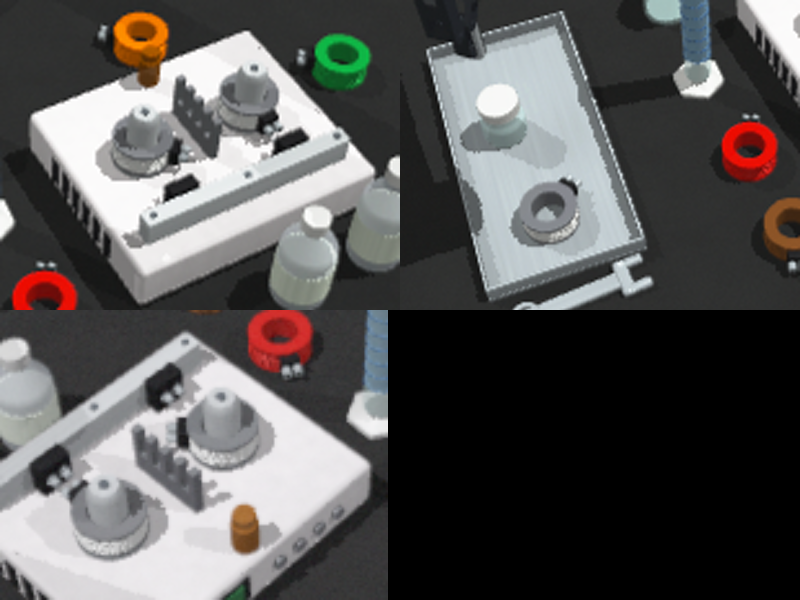

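The upper coil lies flat in the tray, clear of the jar and walls. The lower coil stays on its mandrel, its port at scene crop (176,150) and side crop (180,433). I'll refine that port's direction with a dark-pixel mask.

```bash
cat > port.py <<'E'
from h import *
M=np.array([.5278,.1423])
def port():
    P={}
    for n in('scene','side'):
        I=bot.grab_frame(n).max(axis=2);C=cam(n)
        out=[]
        N,L,S,c=cv2.connectedComponentsWithStats((I<50).astype(np.uint8))
        for i in range(1,N):
            q=onz(C,c[i],.079)[:2]-M;r=np.hypot(*q)
            if S[i,4]>8 and .018<r<.058: out.append((S[i,4],c[i].round(1).tolist(),round(r,4),np.degrees(np.arctan2(q[1],q[0])).round(1)))
        P[n]=out;print(n,out)
    return P
port()
E
python3 port.py
```

```text
scene [(np.int32(31), [337.2, 199.1], np.float64(0.0324), np.float64(39.0))]
side [(np.int32(36), [235.4, 249.2], np.float64(0.0318), np.float64(52.7))]
```

Call:
carry_out --offset '[[-0.3,0.37,0],[-0.65,0.83,0],[-0.65,0.83,0],[-0.65,0.83,0],[-0.65,0.83,0],[-0.65,0.83,0],[-0.65,0.83,0],[-0.65,0.83,0],[-0.5,0.63,0],[-0.3,0.35,0]]' --dr '[[0,0,0],[0,0,0],[0,0,0],[0,0,0],[0,0,0],[0,0,0],[0,0,0],[0,0,0],[0,0,0],[0,0,0]]'

```text
time_s: 20.32
tcp_pos: [0.5246, 0.1433, 0.2793]
ee_rot: [[-0.666, -0.746, -0.0], [-0.746, 0.666, -0.0], [0.0, 0.0, -1.0]]
wrist_force: [0.4, -0.5, 0.1]
opening: 0.876
grasp_force: 0.0
```

Call:
carry_out --offset '[[0,0,0.4],[0,0,0.7],[0,0,0.7],[0,0,0.7],[0,0,0.4],[0,0,0.1],[0,0,0],[0,0,0]]' --dr '[[0,0,0],[0,0,0],[0,0,0],[0,0,0],[0,0,0],[0,0,0],[0,0,0],[0,0,0]]'

```text
time_s: 21.32
tcp_pos: [0.5261, 0.1415, 0.1602]
ee_rot: [[-0.668, -0.744, 0.001], [-0.744, 0.668, 0.001], [-0.001, -0.001, -1.0]]
wrist_force: [0.1, 0.3, -0.5]
opening: 0.877
grasp_force: 0.0
```

```bash
python3 go.py 0.528 0.142 0.04 138
```

```text
t 21.32 tcp [0.5261 0.1415 0.1602] yaw 138.11 tilt [ 1.4e-03  6.0e-04 -1.0e+00] F [ 0.1  0.3 -0.5] op 74.6 gf 0.0 q [ 0.56  0.29 -0.26  0.   -1.03 -1.29]
units now [-0.037 -0.024  3.004] final-axes [-0.041 -0.026  3.004] rz 0.0006
```

Call:
carry_out --offset '[[-0.04,-0.03,0.6],[0,0,0.7],[0,0,0.7],[0,0,0.5],[0,0,0.3],[0,0,0.2],[0,0,0],[0,0,0]]' --dr '[[0,0,0],[0,0,0],[0,0,0],[0,0,0],[0,0,0],[0,0,0],[0,0,0],[0,0,0]]'

```text
time_s: 22.32
tcp_pos: [0.5282, 0.1422, 0.0402]
ee_rot: [[-0.667, -0.745, 0.001], [-0.745, 0.667, 0.001], [-0.002, -0.001, -1.0]]
wrist_force: [0.5, -0.6, -0.6]
opening: 0.881
grasp_force: 0.0
```

Call:
carry_out --offset '[[0,0,0],[0,0,0],[0,0,0],[0,0,0],[0,0,0],[0,0,0],[0,0,0]]' --dr '[[0,0,0],[0,0,0],[0,0,0],[0,0,0],[0,0,0],[0,0,0],[0,0,0]]' --hand 0

```text
time_s: 23.2
tcp_pos: [0.5284, 0.1423, 0.0406]
ee_rot: [[-0.667, -0.745, 0.002], [-0.745, 0.667, 0.001], [-0.002, -0.001, -1.0]]
wrist_force: [-0.5, -0.6, 5.2]
opening: 0.654
grasp_force: 64.3
```

Gripped. Turning −46° in world (tool rz +0.256).

Call:
carry_out --offset '[[0,0,0],[0,0,0],[0,0,0],[0,0,0],[0,0,0],[0,0,0],[0,0,0],[0,0,0],[0,0,0],[0,0,0]]' --dr '[[0,0,0.032],[0,0,0.032],[0,0,0.032],[0,0,0.032],[0,0,0.032],[0,0,0.032],[0,0,0.032],[0,0,0.032],[0,0,0],[0,0,0]]'

```text
time_s: 24.45
tcp_pos: [0.5291, 0.1424, 0.0406]
ee_rot: [[-0.999, -0.038, 0.003], [-0.038, 0.999, 0.001], [-0.003, 0.001, -1.0]]
wrist_force: [1.3, -0.5, 5.1]
opening: 0.662
grasp_force: 64.3
```

```bash
python3 go.py .5278 .1423 .04 92
```

```text
t 24.45 tcp [0.5291 0.1424 0.0406] yaw 92.19 tilt [ 0.0033  0.0011 -1.    ] F [ 1.3 -0.5  5.1] op 56.2 gf 64.3 q [ 0.56  0.43 -0.39  0.   -0.75 -2.09]
units now [ 0.032 -0.002  0.015] final-axes [ 0.032 -0.003  0.015] rz 0.0011
```

Call:
carry_out --offset '[[0,0,0],[0,0,0],[0,0,0],[0,0,0],[0,0,0],[0,0,-0.3],[0,0,-0.6],[0,0,-0.9],[0,0,-0.9],[0,0,-0.9]]' --dr '[[0,0,0],[0,0,0],[0,0,0],[0,0,0],[0,0,0],[0,0,0],[0,0,0],[0,0,0],[0,0,0],[0,0,0]]' --hand 0.65

```text
time_s: 25.7
tcp_pos: [0.5275, 0.1418, 0.1857]
ee_rot: [[-0.999, -0.036, 0.001], [-0.036, 0.999, 0.001], [-0.001, 0.001, -1.0]]
wrist_force: [0.2, -0.4, -0.0]
opening: 0.827
grasp_force: 0.0
```

Call:
carry_out --offset '[[0,0,-0.9],[0,0,-0.7],[0,0,0],[0,0,0]]' --dr '[[0,0,0],[0,0,0],[0,0,0],[0,0,0]]'

```text
time_s: 26.2
tcp_pos: [0.527, 0.1417, 0.247]
ee_rot: [[-0.999, -0.036, -0.001], [-0.036, 0.999, 0.0], [0.001, 0.0, -1.0]]
wrist_force: [-0.3, -0.5, -1.3]
opening: 0.825
grasp_force: 0.0
```

```bash
python3 go.py .5278 .1423 .04 92; python3 port.py
python3 - <<'E'
from h import *
# reference: other coil (facing its nozzles), same mask in wrist and scene about both mandrels
for n in('wrist','scene','side'):
    C=cam(n);I=bot.grab_frame(n);cv2.imwrite(f'pics/e_{n}.png',I);I=I.max(axis=2)
    N,L,S,c=cv2.connectedComponentsWithStats((I<50).astype(np.uint8))
    for m in((.5278,.1423),(.5248,.2621)):
        for i in range(1,N):
            q=onz(C,c[i],.079)[:2]-m;r=np.hypot(*q)
            if S[i,4]>8 and .018<r<.085: print(n,m,S[i,4],c[i].round(1),'r',r.round(4),'ang',np.degrees(np.arctan2(q[1],q[0])).round(1))
E
```

```text
t 26.2 tcp [0.527  0.1417 0.247 ] yaw 92.04 tilt [-9.e-04  1.e-04 -1.e+00] F [-0.3 -0.5 -1.3] op 70.1 gf 0.0 q [ 0.56  0.22 -0.12 -0.   -1.23 -2.09]
units now [-0.026  0.012  5.176] final-axes [-0.022  0.013  5.176] rz 0.0002
scene [(np.int32(34), [330.9, 203.6], np.float64(0.0306), np.float64(-0.3))]
side []
wrist (0.5278, 0.1423) 141745 [290.  232.6] r 0.0459 ang 2.3
wrist (0.5278, 0.1423) 79 [287.2 222.8] r 0.0356 ang -2.1
wrist (0.5278, 0.1423) 500 [286.9 255.3] r 0.0709 ang -0.4
wrist (0.5248, 0.2621) 31 [398.8 222.6] r 0.0352 ang -14.1
wrist (0.5248, 0.2621) 360 [398.9 254.2] r 0.0685 ang -3.5
scene (0.5278, 0.1423) 34 [330.9 203.6] r 0.0306 ang -0.3
scene (0.5278, 0.1423) 61 [339.4 212.2] r 0.0629 ang 3.8
scene (0.5248, 0.2621) 35 [372.6 186.5] r 0.0319 ang -0.5
scene (0.5248, 0.2621) 55 [381.6 194.3] r 0.0637 ang 4.5
side (0.5278, 0.1423) 132 [227.2 229.7] r 0.0707 ang 1.8
side (0.5278, 0.1423) 29 [269.  226.2] r 0.0688 ang -77.8
side (0.5248, 0.2621) 147 [183.4 262.6] r 0.0713 ang 2.0
side (0.5248, 0.2621) 9 [194.1 271.7] r 0.0384 ang 1.9
```

The scene camera gives the port direction as −0.3°, against −0.5° for the reference coil and about the same radius, so the lower coil is aligned and seated.

```bash
python3 -c "
from plant import bot
print(bot.job_done())"
```

```text
the job is handed in; nothing more can be done
None
```

I handed the job in at about 26 s of the 72 s allowed; the hand-in returned no verdict. The upper coil lies flat on the tray floor clear of the jar, and the lower coil is seated on its mandrel with its fittings within about 2° of the nozzles by my camera check.

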